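# Shut off the guarded gas levers

### The arm

A 7-joint arm with a two-finger parallel gripper is mounted at the origin on a cart in front of the work surface, level with it; the furniture and walls round the work are solid. World frame = base frame: x ahead of the robot, y to its left, z up, the work surface at z = 0. Lengths are in mm, angles in rad, forces in N, time in s.
With the tool pointing down it reaches from about 425 to 950 mm from the base axis. Payload 4.7 kg.
Tool frame: the origin (TCP) lies midway between the tips of the shut fingers; the grasp point (between the pads) lies 19 mm behind it; z points along the fingers, y is the direction in which the jaws open and shut (so a half turn about z gives the same grasp; the last joint's range is limited). The gripper opens to 87 mm and grips with 3 to 60 N. Pads are 19 mm wide; open, the fingers measure 117 mm over their backs; the gripper's body (75 mm by 190 mm) begins 51 mm behind the grasp point.
Start: joints at [-1.337, 0.469, -0.049, 1.532, 0.024, 1.141, -0.082], TCP at [175.313, 651.855, 222.573] pointing down, gripper open.
Joint ranges: [-2.59, 2.59], [-0.33, 1.99], [-1.39, 1.29], [0.1, 2.45], [-1.04, 4.18], [0.21, 1.99], [-2.66, 2.66]. Speed limits (rad/s): [2.57, 2.57, 3.14, 3.14, 3.14, 3.14, 3.14].

### API

Orientations are given as [roll, pitch, yaw] about the fixed x, y, z axes, in that order (R = Rz(yaw) Ry(pitch) Rx(roll)).
In Python, from cell import env, solve_ik, eyes, workorder gives the robot as it stands. Calls block until the motion is done:
- env.movep(position, orientation): joint-space move of the TCP to a pose.
- env.line_to(position, v=150, attitude=None): straight line of the TCP; attitude=None keeps the orientation; v is the mean speed in mm/s.
- env.movej(angles): joint-space move.
- env.gripper_to(opening, strength=None): finger opening in mm; strength is the grip in N (None keeps the last); returns when the fingers have stopped.
- env.wait(seconds).
- solve_ik(position, orientation): joint angles nearest the present ones, or None.
- env.get_obs(): the state.
- eyes.capture(name): name is "scene" or "top" or "wrist"; returns the picture (480x640x3 uint8, blue, green, red); there is no depth.
- eyes.get_calibration(name): a dict with "fx", "fy", "cx", "cy" (pixels), "k1" (the pictures are not rectified: a ray, as slopes to the right and down, at radius r is drawn at 1 + k1 r^2 times it, then the intrinsics apply), "cam_to_world" (4x4, takes a point from camera to world coordinates); the wrist camera has in their place "T_tool_cam" (4x4, takes a point from camera to tool coordinates, whose origin is the TCP and whose axes are the flange's). Camera axes: x right, y down, z forward; pixel columns grow to the right and rows downward; lengths in mm; the calibration is good to about 2 mm. A picture is of the moment at which its call begins: read the wrist's pose just before it. get_calibration takes no time and is no camera call.
A pose or a line that the arm cannot do raises env.Unreachable and nothing moves.
- workorder.close_job(): hands the job in, once; it reports no verdict.
The state is a dict: "time": time; "q": joint angles; "joint_vel": joint speeds; "tau": joint torques, N m; "ee_pos": TCP position; "tool_rot": TCP orientation; "contact_force": force on the tool from outside, world axes, zero at the start; "moment": the same for the moment, N m; "gripper_width": finger opening in mm.
Only numpy, scipy, OpenCV 4.12 (cv2) and the standard library are available. Lean on these libraries where they do the work, as an engineer would, in place of code of your own. Each camera call takes 0.05 s, during which the arm holds its last target. There are 200 camera calls.

### The job

Shut off the gas at the guarded valve box on the worktop between hob and sink: reach down through its guard windows with the fingertips and press each lever fully down, first the one that ends in a round disc, then the one that ends in a straight crossbar. Nothing needs gripping; do not touch the guard frame on the way in or out. Leave the mug, the glass and the kitchen timer standing where they are.

Things in the scene. Friction and masses are not known exactly. Their poses are not given: they have to be found in the camera images.
- guard: Fixed grey-painted sheet guard, closed on all sides, of the gas valve box, 110 (x) x 184 (y) mm, top 81 mm above the worktop. Origin on the worktop midway between its two windows; outer faces at x -50 and +60, y -92 and +92 mm; z up, +x away from the robot. The top is a frame 6 mm thick with two square windows. Under each window is one lever; which is under which varies. A copper pipe is behind.
- window_left (a point): centre of the window at the guard's +y side (y = +44 mm), at the height of the frame's top (81 mm). Clear opening 72 x 72 mm, sides parallel to the guard's axes. Axes as the guard's.
- window_right (a point): the same for the window at the guard's -y side (y = -44 mm).
- disc_lever (a joint): black lever ending in a flat round disc, 34 mm across and 6 mm thick. Hinged at the guard's +x side, on an axis along the guard's y, 50 mm above the worktop and 46 mm from the disc's centre. 0 = fully up, 0.38 rad = fully down at its rigid stop. It takes about 4 N at the disc to move it and it stays where it is left. Starts near 0.
- disc_lever_pad (a point): centre of the disc's upper face; moves with the lever: about 62 mm above the worktop (19 mm below the guard's top) with the lever up, 44 mm when fully down. Lies within 2 mm of the centre of its window.
- bar_lever (a joint): black lever ending in a straight crossbar (a T), 56 mm long across the lever (along the guard's y), 14 mm wide, 6 mm thick. Hinge, stop at 0.38 rad, force and behaviour as for the disc lever. Starts near 0.
- bar_lever_pad (a point): centre of the crossbar's upper face; moves with the lever: about 62 mm above the worktop with the lever up, 44 mm when fully down. Lies within 2 mm of the centre of its window.
- mug: green mug, 86 mm across, 118 mm with its handle, 96 mm high, on the front strip of the worktop before the sink; origin at the centre of its underside. Bystander.
- glass: clear drinking glass, 79 mm across, 90 mm high, standing behind the valve box; origin at the centre of its underside. Bystander.
- timer: round kitchen timer, 66 mm across, 46 mm high, on the front strip of the worktop before the sink; origin at the centre of its underside. Bystander.

How it is judged (in metres and radians):
On the way, in this order (a step that is already met when the one before it is completed fails the run):
1. the disc lever is pressed fully down (value of joint disc_lever above 0.32 rad), for 0.2 s.
2. then the crossbar lever is pressed fully down (value of joint bar_lever above 0.32 rad), for 0.2 s.
At the end, for the whole second after the job is handed in: Both levers stand at more than 0.32 rad of their 0.38 rad travel, and mug, glass and timer are within 20 mm of where they started (value of joint each of disc_lever, bar_lever above 0.32 rad and distance of each of mug, glass, timer from where it was at the start of the episode below 0.02 m); the robot touches nothing.
It fails at once if the guard frame is touched (more than 1 N) (contact force between guard and anything else above 1 N).
It fails at once if the crossbar lever is pressed before the disc lever is down (value of joint bar_lever above 0.13 rad and value of joint disc_lever below 0.3 rad).
It fails at once if mug, glass or timer is pushed, lifted or carried more than 20 mm (distance of any of mug, glass, timer from where it was at the start of the episode above 0.02 m).
It also fails if it takes over 38 s, if anything falls off the work surface, if the arm or the gripper's body presses on something with over 40 N, if the wrist force passes 120 N, or if a joint passes its speed limit or range.

## Working session

There is one attempt and no reset: what is moved stays moved. The work goes in short steps, each a Python script; the robot and the scene stay as the last script left them, time stands still between calls to the robot, and variables do not carry over. Pictures are saved under pics/ and viewed, about 8 in all and at most 12, crops included, and the job is handed in when it is done.

```bash
ls; mkdir -p pics; python3 - <<'E'
from cell import env, eyes
import cv2
o=env.get_obs(); print(o)
for n in("scene","top"):
    cv2.imwrite(f"pics/{n}1.png",eyes.capture(n)); print(eyes.get_calibration(n))
print(eyes.get_calibration("wrist"))
E
```

```text
pics
{'time': 0.0, 'q': array([-1.33692567,  0.46943688, -0.04856389,  1.5336883 ,  0.02409738,
        1.14097055, -0.08231866]), 'joint_vel': array([ 8.02201006e-04,  4.24339749e-04,  5.20744673e-04, -2.10351270e-04,
       -8.67632378e-05, -9.24582900e-04, -1.72861221e-03]), 'tau': array([ 4.23147176e-04, -5.07977843e+01, -8.03158502e-02, -2.36164516e+01,
       -6.12670183e-02,  3.77752120e-02,  1.77616334e-04]), 'ee_pos': array([175.18985684, 651.25841868, 221.50477599]), 'tool_rot': array([-3.13967666e+00,  8.09387270e-05,  2.87880612e+00]), 'contact_force': array([-0.5047308 ,  0.06725052, -0.20213231]), 'moment': array([0.03721731, 0.01702651, 0.02578271]), 'gripper_width': 87.4676266307863}
{'fx': 615.9791250080531, 'fy': 615.9791250080531, 'cx': 324.18825361122214, 'cy': 233.0032711295504, 'k1': -0.18607757594553612, 'cam_to_world': array([[ 5.23314421e-01, -5.16475301e-01,  6.77787046e-01,
        -2.37235571e+02],
       [-8.52121021e-01, -3.22432027e-01,  4.12222456e-01,
        -5.27043721e+02],
       [ 5.63753386e-03, -7.93278546e-01, -6.08832790e-01,
         8.43532
[... 376 characters left out ...]
41756678e-03,
        -1.35310826e+01],
       [ 3.96462899e-03, -2.28677828e-01, -9.73494085e-01,
         9.00336789e+02],
       [ 0.00000000e+00,  0.00000000e+00,  0.00000000e+00,
         1.00000000e+00]])}
{'fx': 394.97134726607845, 'fy': 394.97134726607845, 'cx': 320.95708380564145, 'cy': 238.76096602143815, 'k1': -0.08622104739569736, 'T_tool_cam': array([[ 1.39069302e-03, -9.51839584e-01, -3.06593335e-01,
         8.60348328e+01],
       [ 9.99998847e-01,  1.51062351e-03, -1.53884097e-04,
        -7.18376235e-01],
       [ 6.09620076e-04, -3.06592768e-01,  9.51840587e-01,
        -1.60836111e+02],
       [ 0.00000000e+00,  0.00000000e+00,  0.00000000e+00,
         1.00000000e+00]])}
```

View pics/scene1.png

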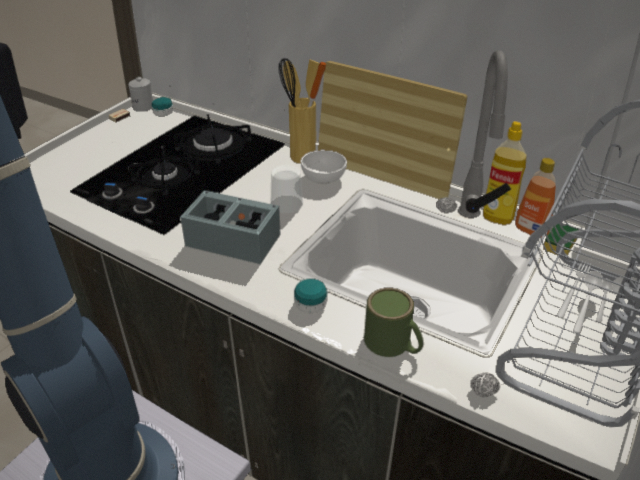

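View pics/top1.png

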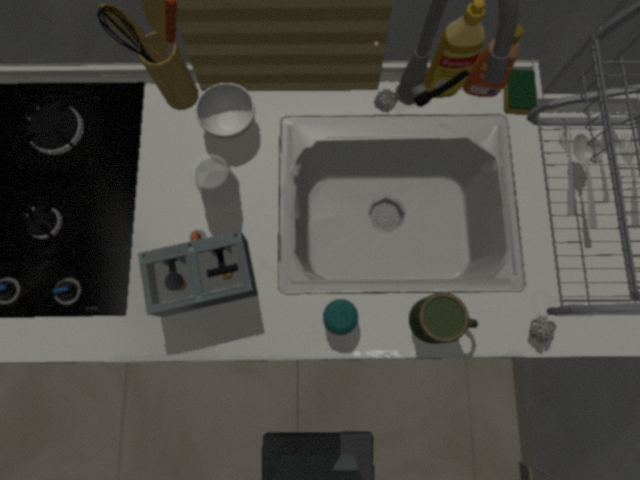

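The valve box is at about (197,270) in the top view. The disc lever is in the left (+y) window at about (174,275) and the T-bar in the right one at about (222,268). The glass stands behind it at (212,172), the timer is at (340,317) and the mug at (440,318). I'll enlarge the box.

```bash
python3 - <<'E'
import cv2
i=cv2.imread("pics/top1.png")[225:320,132:262]
cv2.imwrite("pics/crop1.png",cv2.resize(cv2.convertScaleAbs(i,alpha=1.8),None,fx=6,fy=6,interpolation=cv2.INTER_CUBIC))
E
```

```text
(no output)
```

View pics/crop1.png

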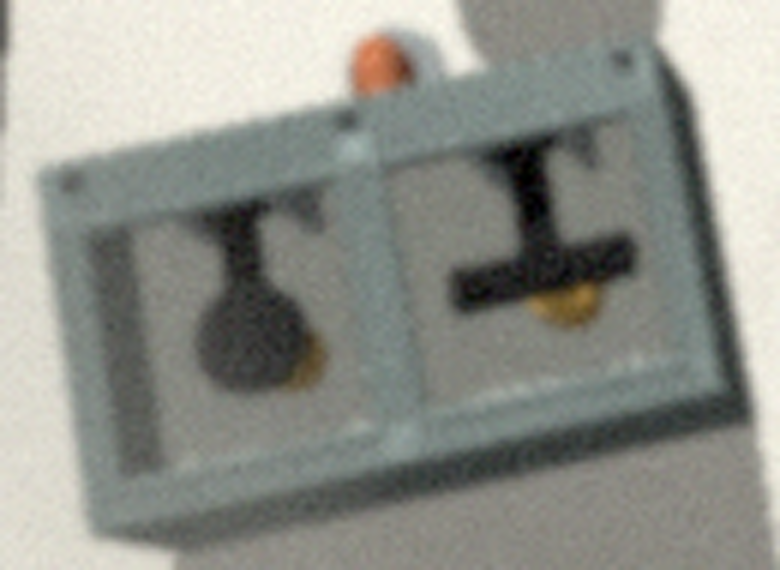

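```bash
cat > h.py <<'E'
import numpy as np, cv2
from scipy.optimize import least_squares
from cell import env, solve_ik, eyes, workorder
from scipy.spatial.transform import Rotation as Rn
def undist(uv,c):
    d=(np.asarray(uv,float)-[c["cx"],c["cy"]])/[c["fx"],c["fy"]]; s=d.copy()
    for _ in range(20): s=d/(1+c["k1"]*(s**2).sum(1,keepdims=True))
    return s
def onplane(uv,c,T,z):
    s=undist(uv,c); d=np.c_[s,np.ones(len(s))]@T[:3,:3].T; o=T[:3,3]
    return o+d*((z-o[2])/d[:,2])[:,None]
def fit(P,model):   # 2D rigid: P = t + R(a) model
    f=lambda p:(np.array(p[:2])*100+np.asarray(model)@np.array([[np.cos(p[2]),np.sin(p[2])],[-np.sin(p[2]),np.cos(p[2])]])-P[:,:2]).ravel()
    r=least_squares(f,[P[:,0].mean()/100,P[:,1].mean()/100,0]); return r.x*[100,100,1],r.fun.reshape(-1,2)
def wristT(o,c):
    T=np.eye(4);T[:3,:3]=Rn.from_euler("xyz",o["tool_rot"]).as_matrix();T[:3,3]=o["ee_pos"];return T@c["T_tool_cam"]
E
python3 - <<'E'
from h import *
c=eyes.get_calibration("top");T=c["cam_to_world"]
uv=np.array([[42,178],[658,45],[722,390],[95,535]])/6+[132,225]
p,r=fit(onplane(uv,c,T,81),[[60,92],[60,-92],[-50,-92],[-50,92]]);print(p,r)
print(onplane(np.array([[250,337],[543,272]])/6+[132,225],c,T,62))
print(onplane(np.array([[212,172],[340,317],[440,318]]),c,T,45))
# reach check
for yaw in (p[2],p[2]+np.pi/2,p[2]-np.pi/2,p[2]+np.pi):
  for l in(44,-44):
    xy=p[:2]+[-np.sin(p[2])*l,np.cos(p[2])*l]
    for z in(45,230): print(round(yaw,2),l,z,solve_ik([*xy,z],[np.pi,0,yaw]))
E
```

```text
[5.66719448e+02 2.00913465e+02 2.13663461e-01] [[ 1.88222238  1.1164814 ]
 [ 2.71257369  0.13651534]
 [-2.46204444 -1.99666079]
 [-2.13275163  0.74366405]]
[[559.27406273 244.73736429  62.        ]
 [577.77011434 158.99094698  62.        ]]
[[ 770.49541886  189.48098913   45.        ]
 [ 494.4285164   -49.44264062   45.        ]
 [ 490.70742857 -227.41042174   45.        ]]
0.21 44 45 [-0.86240149  0.61483473  0.52806855  1.87160143 -0.43069806  0.77000546
 -1.45624676]
0.21 44 230 [-0.95052967  0.39678217  0.63190194  1.71911504 -0.2576998   1.10995503
 -1.59712981]
0.21 -44 45 [-0.73816393  0.60541622  0.55037895  1.89951747 -0.44655001  0.76042266
 -1.29407888]
0.21 -44 230 [-0.84126812  0.38338319  0.6701794   1.74665365 -0.26333247  1.10303974
 -1.44360014]
1.78 44 45 [-0.73103655  0.58121911  0.34069302  1.86380906 -0.27480509  0.74241391
 -0.02448196]
1.78 44 230 [-0.78309266  0.36548272  0.39864662  1.7097612  -0.15648202  1.09778467
 -0.12289075]
1.78 -44 45 [-0.62808569  0.57455917  0.39357912  1.89313255 -0.31611312  0.7347755
  0.15906313]
1.78 -44 230 [-0.70595638  0.354
[... 163 characters left out ...]
18]
-1.36 44 230 [ 0.29864357  0.62585634 -1.17549925  1.6469054   0.59956001  1.28017356
  2.36514924]
-1.36 -44 45 [ 0.43458543  0.90827421 -1.18495223  1.83041619  0.95368043  1.10997261
  2.24286017]
-1.36 -44 230 [ 0.45711174  0.60405159 -1.17462381  1.67303205  0.58195578  1.26397303
  2.51560496]
3.36 44 45 [-0.50981211  0.56100585  0.03784855  1.85000851 -0.03015553  0.73112702
  1.32915064]
3.36 44 230 [-0.5612982   0.3519633   0.1041342   1.69644785 -0.04031744  1.09526661
  1.33941966]
3.36 -44 45 [-0.40025326  0.54764597  0.08313112  1.87918047 -0.06581284  0.71737624
  1.50484736]
3.36 -44 230 [-0.48934742  0.33511791  0.19542799  1.72684458 -0.07222043  1.08663051
  1.51358413]
```

```bash
python3 - <<'E'
from h import *
env.gripper_to(0)
a=0.2137
env.movep([560,201,260],[np.pi,0,a+np.pi]); env.wait(0.3)
o=env.get_obs();print(o)
i=eyes.capture("wrist")
np.savez("w.npz",pos=o["ee_pos"],rot=o["tool_rot"])
cv2.imwrite("pics/w1.png",i)
E
```

```text
{'time': 4.0583, 'q': array([-0.54331768,  0.30633941,  0.16280675,  1.69303373, -0.0537138 ,
        1.14666105,  1.4193523 ]), 'joint_vel': array([ 2.65669568e-03, -1.10374508e-03,  1.86675776e-03,  1.26880130e-03,
        2.92036209e-04,  4.90465646e-05,  2.32771376e-03]), 'tau': array([-5.80466841e-02, -4.11997962e+01,  1.57287329e+00, -2.36284804e+01,
        2.95714696e-02,  8.20953702e-02, -4.10065513e-04]), 'ee_pos': array([559.86877781, 201.42944478, 259.9340756 ]), 'tool_rot': array([ 3.14155956e+00, -1.00261023e-04, -2.92719756e+00]), 'contact_force': array([-1.01611162,  0.31563581,  0.22681938]), 'moment': array([-0.01522381,  0.07992472, -0.01121725]), 'gripper_width': 0.5069542369120568}
```

View pics/w1.png

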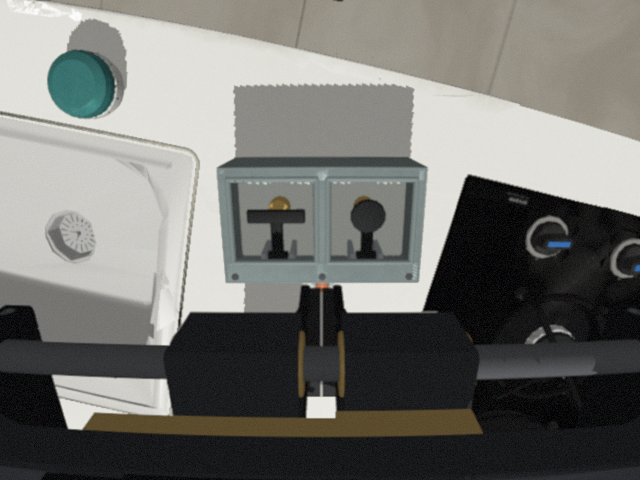

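The wrist view shows the guard squarely aligned. Its corners are near (219,168), (427,167), (419,282) and (226,283), with the bar at (276,216) and the disc at (368,216). I'll enlarge this view.

```bash
python3 - <<'E'
import cv2
i=cv2.imread("pics/w1.png")[150:290,212:432]
cv2.imwrite("pics/crop2.png",cv2.resize(i,None,fx=3.6,fy=3.6,interpolation=cv2.INTER_CUBIC))
E
```

```text
(no output)
```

View pics/crop2.png

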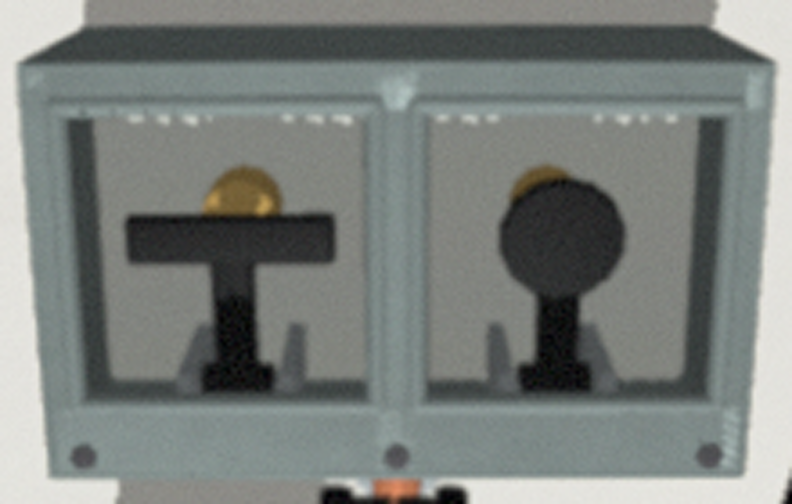

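```bash
cat > fit2.py <<'E'
from h import *
c=eyes.get_calibration("wrist");d=np.load("w.npz");T=wristT(dict(tool_rot=d["rot"],ee_pos=d["pos"]),c)
px=lambda a:np.array(a)/3.6+[212,150]
p,r=fit(onplane(px([[20,63],[775,63],[745,475],[50,478]]),c,T,81),[[-50,-92],[-50,92],[60,92],[60,-92]]);print(p,r)
q=onplane(px([[562,237],[231,239]]),c,T,62);print(q)
R=np.array([[np.cos(p[2]),-np.sin(p[2])],[np.sin(p[2]),np.cos(p[2])]])
print("pads in guard",(q[:,:2]-p[:2])@R)
W=onplane(px([[60,100],[735,100],[708,403],[85,403]]),c,T,81);print("window outer edges in guard",(W[:,:2]-p[:2])@R)
for l in(44,-44):print("win",p[:2]+R@[0,l])
E
python3 fit2.py
```

```text
[5.66890527e+02 2.04141934e+02 2.17821412e-01] [[-0.59088927 -1.90421768]
 [-1.64084537  1.27260623]
 [ 1.15142974  1.31044613]
 [ 1.08030489 -0.6788347 ]]
[[556.87862253 245.89854849  62.        ]
 [575.88524623 161.74732351  62.        ]]
pads in guard [[ -0.7515983   42.93353274]
 [ -0.37942497 -43.33663532]]
window outer edges in guard [[-40.02957689 -81.19938371]
 [-39.72354415  81.30954718]
 [ 38.33659362  79.78677776]
 [ 38.0253068  -80.34255977]]
win [557.38199419 247.1022384 ]
win [576.39906072 161.18162864]
```

```bash
cat > press.py <<'E'
from h import *
def press(x,y):
    att=[np.pi,0,0.216-np.pi]
    env.movep([x,y,110],att); env.wait(0.2)
    f0=env.get_obs()["contact_force"]; print(f0)
    env.line_to([x,y,66],v=60)
    for z in np.arange(63,38,-1.5):
        env.line_to([x,y,z],v=25); o=env.get_obs(); f=o["contact_force"]-f0
        print(round(z,1),o["ee_pos"].round(1),f.round(1))
        if np.hypot(f[0],f[1])>8 and z>50: print("side force");break
        if f[2]>14: break
    env.wait(0.4); o=env.get_obs(); print("hold",o["ee_pos"].round(1),(o["contact_force"]-f0).round(1))
    env.line_to([x,y,130],v=100); print(env.get_obs()["time"])
E
python3 -c "
from press import *
press(557.7,246)"
```

```text
[0.23275179 0.15402432 0.15529445]
63.0 [557.7 246.   63.1] [-0.7 -0.4 -0.5]
61.5 [557.8 246.1  61.6] [-0.1 -0.1  0. ]
60.0 [557.7 246.   60.1] [-0.6  0.   2.4]
58.5 [557.5 246.   58.4] [-0.8  0.2  3. ]
57.0 [557.4 246.   56.8] [-1.5 -1.1  1.9]
55.5 [557.4 246.   55.2] [-1.7  0.7  1.8]
54.0 [557.9 246.   53.8] [-0.6  0.4  0.9]
52.5 [558.  246.   52.5] [-1.5 -0.5  2. ]
51.0 [558.  246.   51.1] [-0.3  0.2  4. ]
49.5 [557.9 246.   49.6] [-0.9 -0.6  3.3]
48.0 [558.  246.   48.1] [-0.6 -0.6  3.2]
46.5 [558.1 246.1  46.6] [-0.6 -1.1  2.9]
45.0 [558.2 246.1  45.7] [-1.9 -1.2  7.3]
43.5 [558.3 246.1  45.4] [-3.1 -2.1 14.7]
hold [558.3 246.1  45.3] [-3.  -1.2 14.3]
10.8
```

The disc met a clear rigid stop at z≈45.4. Next is the bar.

```bash
python3 -c "
from press import *
press(576.2,161.5)
env.movep([560,201,260],[np.pi,0,0.2137-np.pi]); env.wait(0.3)
i=eyes.capture('wrist'); j=eyes.capture('top')
cv2.imwrite('pics/end.png',np.hstack([cv2.resize(i[150:290,212:432],None,fx=2,fy=2),cv2.resize(j[140:350,130:490],(360*280//210,280))])[:,:800])
cv2.imwrite('pics/w2.png',i); print(env.get_obs()['contact_force'],env.get_obs()['time'])
"
```

```text
[-0.6134651   1.14830274  0.78719602]
63.0 [576.2 161.5  63.1] [ 1.6 -1.7 -1.3]
61.5 [576.1 161.5  61.5] [ 0.2 -1.4 -1. ]
60.0 [576.4 161.6  60.2] [ 0.7 -1.   0.1]
58.5 [576.2 161.5  58.6] [-0.  -0.7  2.4]
57.0 [576.  161.4  56.9] [-0.7 -1.4  2.1]
55.5 [575.8 161.4  55.2] [-0.9 -1.3  2.3]
54.0 [576.3 161.5  53.7] [ 0.2 -0.7 -0.6]
52.5 [576.5 161.5  52.5] [ 0.  -1.6  1.2]
51.0 [576.4 161.5  51.1] [-0.  -1.4  3.1]
49.5 [576.4 161.5  49.6] [-0.1 -1.9  3.2]
48.0 [576.5 161.5  48.1] [-0.6 -2.5  3.6]
46.5 [576.6 161.6  46.6] [ 1.4 -0.8  2.9]
45.0 [576.7 161.6  45.6] [-0.7 -2.8  5.7]
43.5 [576.8 161.6  45.2] [-2.3 -2.  12.9]
42.0 [576.8 161.6  44.9] [-5.4 -1.8 21. ]
hold [576.9 161.6  44.9] [-5.8 -2.2 21.6]
17.5333
[-0.5086341  -0.25235363 -0.145255  ] 18.5417
```

```bash
python3 -c "
import cv2,numpy as np
a=cv2.imread('pics/w1.png');b=cv2.imread('pics/w2.png')
f=lambda i:cv2.resize(i[165:290,215:430],None,fx=3.6,fy=2.4)
c=np.vstack([f(a),f(b)]);print(c.shape);cv2.imwrite('pics/cmp.png',c)"
```

```text
(600, 774, 3)
```

View pics/cmp.png

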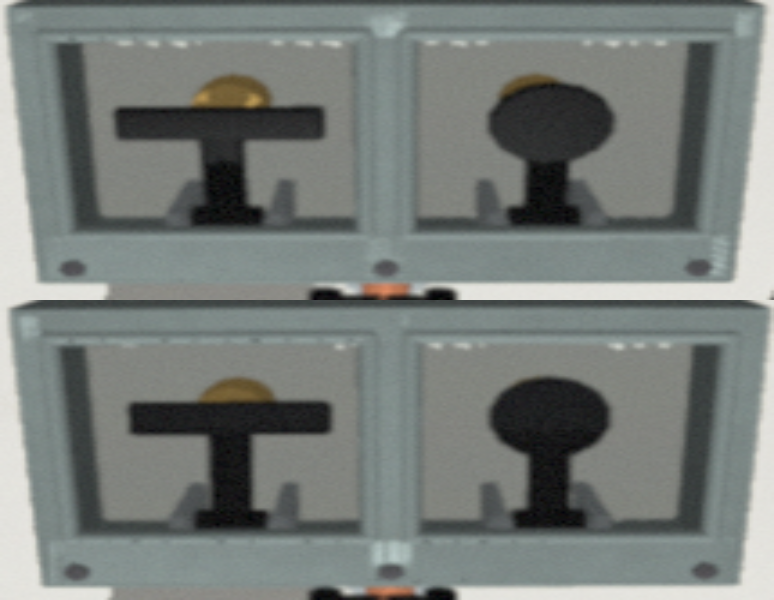

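View pics/end.png

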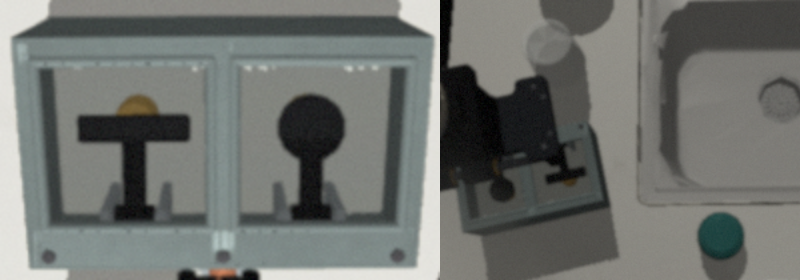

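In the wrist view both pads are about 4–5% smaller than before (bar 208→200 px, disc 125→119 px). That matches the full drop of about 17 mm. The glass and timer haven't moved. I'm handing in.

```bash
python3 -c "
from cell import env,workorder
print(workorder.close_job(),env.get_obs()['time'])"
```

```text
the job is handed in; nothing more can be done
the job is handed in; nothing more can be done
```

I pressed the disc lever (left window) and then the crossbar lever (right window) down to their stops with shut fingers. I then pulled clear above the box and handed the job in at about 18.5 s of robot time. No verdict was reported.

- **Levers:** Both met a rigid stop at a fingertip height of about 45 mm. The force there rose from about 3 N to about 14 N on the disc and 21 N on the bar. The last wrist picture shows both pads about 4–5% smaller than before, which matches the full drop of about 17 mm.
- **Guard:** I felt no side force while the fingers were going in. The highest was about 6 N at the bar's stop, probably friction on the lever. I didn't record forces on the way out.
- **Mug, glass and timer:** The glass and timer are where they started in the final picture. The mug was outside the crop I viewed, but the arm never went near it.
- **Agreement of measurements:** The top and wrist cameras put the pads within about 3 mm of each other, and the windows left about 20 mm of clearance.

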